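# Clock the forming roll to its code reader

### The arm

A 6-joint arm with a two-finger parallel gripper is mounted at the origin on the work surface. World frame = base frame: x ahead of the robot, y to its left, z up, the work surface at z = 0. Lengths are in m, angles in rad, forces in N, time in s.
With the tool pointing down it reaches from about 0.25 to 0.725 m from the base axis. Payload 9.7 kg.
Tool frame: the origin (TCP) lies on the centre line of the jaws, within the pads' length; the fingertips stand 19 mm ahead of it and the grasp point (between the pads) is the TCP; z points along the fingers, y is the line along which they close (so a half turn about z gives the same grasp; the last joint's range is limited). The gripper opens to 85 mm and grips with 20 to 120 N. Pads are 22 mm wide; open, the fingers measure 114 mm over their backs; the gripper's body (76 mm by 85 mm) begins 54 mm behind the grasp point. The pads swing forward as they close: fully open they stand 13 mm farther back than shut.
Start: joints at [-1.251, 0.087, 0.176, 1.66, 0, 1.571], TCP at [0.173, -0.522, 0.25] pointing down, gripper open.
Joint ranges: [-3.13, 3.13], [-0.85, 1.81], [-1.15, 1.24], [-2.2, 2.28], [-1.44, 1.52], [-3.14, 3.14]. Speed limits (rad/s): [2.22, 2.22, 2.57, 3.14, 3.14, 3.14].

### API

Orientations are given as a unit quaternion [x, y, z, w].
In Python, from cell import arm gives the robot as it stands. Calls block until the motion is done:
- arm.move_pose(position, orientation): joint-space move of the TCP to a pose.
- arm.move_straight(position, feed=0.15, rotation=None): straight line of the TCP; rotation=None keeps the orientation; feed is the mean speed in m/s.
- arm.movej(angles): joint-space move.
- arm.set_gripper(opening): opening from 0.0 (shut) to 1.0 (fully open); the grip force is fixed at half the most; returns when the fingers have stopped.
- arm.pause(seconds).
- arm.ik(position, orientation): joint angles nearest the present ones, or None.
- arm.get_state(): the state.
- arm.read_camera(name): name is "side" or "top"; returns (picture, depth): 480x640x3 uint8, red, green, blue; 480x640 float32, m along the optical axis (not along the pixel's ray), 0 where there is no reading.
- arm.camera_info(name): a dict with "fx", "fy", "cx", "cy" (pixels), "R" (3x3) and "t" (3): a world point X has camera coordinates R X + t. Camera axes: x right, y down, z forward; pixel columns grow to the right and rows downward; lengths in m; the calibration is good to about 2 mm. A picture is of the moment at which its call begins. camera_info takes no time and is no camera call.
A pose or a line that the arm cannot do raises arm.IKError and nothing moves.
- arm.job_done(): hands the job in; it is judged then, once.
The state is a dict: "time": time; "joint_pos": joint angles; "dq": joint speeds; "joint_efforts": joint torques, N m; "position": TCP position; "ee_rot": TCP orientation; "contact_force": force on the tool from outside, world axes, zero at the start; "ft_torque": the same for the moment, N m; "finger_gap": opening from 0.0 (shut) to 1.0 (fully open); "gripper_force": force on a finger pad.
Only numpy, scipy, OpenCV 4.12 (cv2) and the standard library are available. Lean on these libraries where they do the work, as an engineer would, in place of code of your own. Each camera call takes 0.05 s, during which the arm holds its last target. There are 200 camera calls.

### The job

The blue forming roll on the upright spindle is not home: it is riding on the drive dogs hidden beneath it. Turn it on its shaft until its barcode patch faces the code reader, feeling for the spot where it drops fully down onto the base, then slide the brass spacer over the shaft so it sits flat on the roll. Let go of everything, and leave the other things on the bench where they are.

Things in the scene. Friction and masses are not known exactly. Their poses are not given: they have to be found in the camera images.
- station: Fixed bench spindle: green round base (130 mm diameter, 20 mm thick) with an upright steel shaft, 23 mm diameter, in its middle and a black code reader with a yellow top (62 x 45 mm, top 94 mm above the table) on an arm. Origin on the bench under the shaft's axis, z up; its +y points from the shaft to the reader.
- seat (a point): Centre of the base's top, 20 mm above the bench, where the roll must sit. Two steel drive dogs, 8 mm high, stand here, hidden under the roll. The roll drops over them in one position only, patch towards the reader, but up to 0.35 rad either side of facing it exactly; this offset is not measured: it must be felt. The roll drops when within about 0.07 rad of it.
- reader_eye (a point): Middle of the reader's window, 105 mm from the shaft's axis, 52 mm above the bench.
- shaft_top (a point): Centre of the top of the shaft, 102 mm above the bench. The top 7 mm taper from 23 to 15 mm diameter.
- roll: Blue plastic forming roll on the shaft: 58 mm diameter, 56 mm high, bore 26 mm, about 0.45 kg. Origin at the centre of its underside, z up; its +x points to the barcode patch. Underside 28 mm above the bench while it rides on the dogs, 20 mm when fully home (an 8 mm drop). Two different slots in its underside fit the dogs.
- patch (a point): Middle of the white patch with black bars on the roll's side (26 mm wide, 30 mm high), 29 mm from the roll's axis, 33 mm above its underside. A white stripe on the roll's top face, above the patch, shows the same direction.
- spacer: Loose brass spacer ring standing on the bench: 44 mm diameter, bore 26 mm, 22 mm high, about 0.16 kg. Origin at the centre of its underside, z up.
- spare_roll: Bystander: orange plastic roll, 58 mm diameter, 50 mm high, standing. Origin at the centre of its underside.
- rivet_tin: Bystander: can with a red label, 56 mm diameter, 70 mm high. Origin at the centre of its underside.
- hammer: Bystander: hammer lying at the back. Origin under its middle.
- wire_brush: Bystander: brush lying on the left. Origin under its middle.
- wrench: Bystander: wrench lying on the right. Origin under its middle.
- locking_pliers: Bystander: steel locking pliers lying at the back on the left. Origin under their middle.
Not all that is in view belongs to the job. Several things look just like the spacer: the one meant starts nearest to the robot's base.

How it is judged:
By the outcome, as a careful person would: the job done as asked, in the order asked, and still so for the second after the job is handed in, with the robot touching nothing.
It also fails if it takes over 58 s, if anything falls off the work surface, if the arm or the gripper's body presses on something with over 40 N, if the wrist force passes 120 N, or if a joint passes its speed limit or range.

## Working session

There is one attempt and no reset: what is moved stays moved. The work goes in short steps, each a Python script; the robot and the scene stay as the last script left them, time stands still between calls to the robot, and variables do not carry over. Pictures are saved under pics/ and viewed, at most 10 in all, crops included, and the job is handed in when it is done.

```bash
ls; mkdir -p pics
python3 - <<'E'
from cell import arm
import cv2,numpy as np
for n in("top","side"):
    p,d=arm.read_camera(n); cv2.imwrite(f"pics/{n}0.png",p[:,:,::-1]); np.save(f"pics/{n}0.npy",d)
    i=arm.camera_info(n); print(n,i)
s=arm.get_state();print(s)
E
```

```text
pics
top {'fx': 458.43013080262347, 'fy': 458.43013080262347, 'cx': 326.1746834418188, 'cy': 236.98685165353788, 'R': array([[ 0.01883881, -0.99968737, -0.01643954],
       [-0.99660798, -0.01745826, -0.08042233],
       [ 0.08011018,  0.01789884, -0.9966253 ]]), 't': array([0.00828239, 0.62355212, 1.18900207])}
side {'fx': 505.6893041729898, 'fy': 505.6893041729898, 'cx': 320.7872314792235, 'cy': 232.69085097968713, 'R': array([[ 0.97941608, -0.20112937, -0.01706195],
       [-0.1469055 , -0.65228846, -0.74359837],
       [ 0.13843016,  0.7307987 , -0.66840882]]), 't': array([-0.59358852,  0.18405729,  1.11709074])}
{'time': 0.1, 'joint_pos': array([-1.25102039e+00,  8.74365217e-02,  1.75231588e-01,  1.65976283e+00,
       -6.49023144e-05,  1.57079616e+00]), 'dq': array([ 0.00132423, -0.00162616,  0.00156749, -0.00110852,  0.00050553,
        0.00032596]), 'joint_efforts': array([ 2.57254851e-04, -5.21562982e+01,  4.65651333e+01,  1.61150034e-02,
       -4.96187411e-06, -1.19335411e-05]), 'position': array([ 0.17282831, -0.52197287,  0.24964599]), 'ee_rot': array([ 9.87244939e-01,  1.59207680e-01, -1.25287903e-04, -5.73080458e-04]), 'contact_force': array([-0.06579654, -0.2456438 ,  0.6200355 ]), 'ft_torque': array([-0.01801288, -0.01046831,  0.06474854]), 'gripper_force': 0.0, 'finger_gap': 1.0001178012165817}
```

View pics/top0.png

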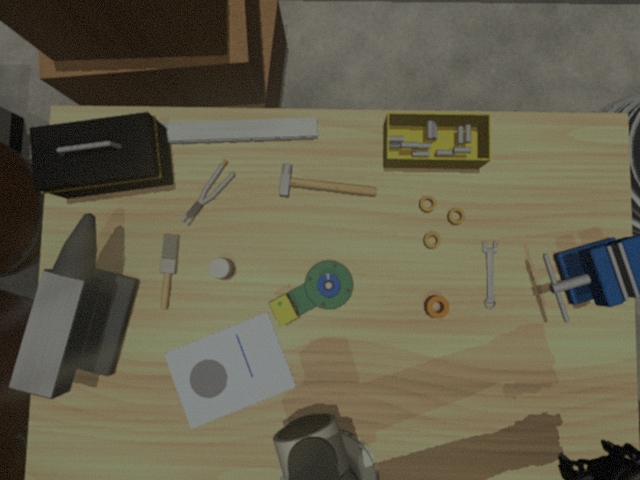

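View pics/side0.png

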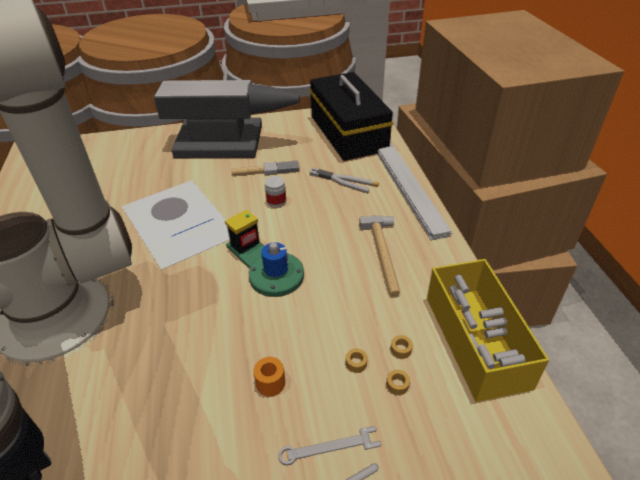

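The top view shows the station with its shaft at (328,285) and the yellow reader top at (285,308). The orange spare roll is at (437,307). The spacer look-alikes are at (432,240), (427,204) and (456,216). The robot base projects to about (329,477), so (432,240) is nearest and should be the one meant. The side view shows the same three rings at (356,359), (401,346) and (398,381). I'll confirm with an enlarged crop and measure.

```bash
cat > h.py <<'E'
import numpy as np,cv2
from cell import arm
def cloud(n,d):
    i=arm.camera_info(n); v,u=np.mgrid[:480,:640]
    c=np.stack([(u-i["cx"])/i["fx"]*d,(v-i["cy"])/i["fy"]*d,d],-1)
    return (c-i["t"])@i["R"]
def at_z(n,u,v,z):
    i=arm.camera_info(n); r=i["R"].T@np.array([(u-i["cx"])/i["fx"],(v-i["cy"])/i["fy"],1]); o=-i["R"].T@i["t"]
    return o+r*(z-o[2])/r[2]
def proj(n,X):
    i=arm.camera_info(n); c=i["R"]@np.asarray(X)+i["t"]; return i["fx"]*c[0]/c[2]+i["cx"],i["fy"]*c[1]/c[2]+i["cy"]
E
python3 - <<'E'
from h import *
top=cv2.imread("pics/top0.png");side=cv2.imread("pics/side0.png")
f=lambda im,x,y,w,h,k:cv2.resize(im[y:y+h,x:x+w],None,fx=k,fy=k,interpolation=cv2.INTER_CUBIC)
a=f(top,265,250,100,75,4);b=f(side,215,200,100,75+25,4)[:300];c=f(top,400,185,100,75,4);d=f(side,330,325,100,75,4)
cv2.imwrite("pics/c1.png",cv2.convertScaleAbs(np.vstack([np.hstack([a,b]),np.hstack([c,d])]),alpha=1.4))
D=np.load("pics/top0.npy");P=cloud("top",D)
# ring tops: points z 15..28mm, in windows
for n,(x,y,r,lo,hi) in dict(A=(432,240,13,.015,.03),B=(427,204,13,.015,.03),C=(456,216,13,.015,.03),spare=(437,307,16,.042,.06),base=(328,285,30,.012,.024),roll=(328,285,20,.076,.092),shaft=(328,285,20,.095,.11),reader=(285,308,20,.088,.1),tin=(222,268,18,.06,.08)).items():
    Q=P[y-r:y+r,x-r:x+r].reshape(-1,3);Q=Q[(Q[:,2]>lo)&(Q[:,2]<hi)]
    if len(Q)<3: print(n,len(Q));continue
    xy=Q[:,:2].astype(np.float32);(cx,cy),rr=cv2.minEnclosingCircle(xy)
    print(n,len(Q),"encl",np.round([cx,cy,rr],4),"zmed",np.median(Q[:,2]).round(4),"dist",np.hypot(cx,cy).round(3),"rect",cv2.minAreaRect(xy))
E
```

```text
A 151 encl [ 0.6227 -0.261   0.022 ] zmed 0.022 dist 0.675 rect ((0.6226545572280884, -0.260792076587677), (0.04270521178841591, 0.041935618966817856), 49.54576873779297)
B 145 encl [ 0.7202 -0.2493  0.0218] zmed 0.022 dist 0.762 rect ((0.7205560803413391, -0.24960662424564362), (0.04127633571624756, 0.04270516708493233), 0.8932487964630127)
C 150 encl [ 0.6883 -0.325   0.0223] zmed 0.0216 dist 0.761 rect ((0.688285768032074, -0.32536011934280396), (0.04117622226476669, 0.04360317811369896), 20.470632553100586)
spare 311 encl [ 0.4496 -0.2698  0.0289] zmed 0.0504 dist 0.524 rect ((0.4491947591304779, -0.2702152132987976), (0.05654565617442131, 0.056123193353414536), 77.24925994873047)
base 1643 encl [0.4841 0.0273 0.0872] zmed 0.0196 dist 0.485 rect ((0.4972953200340271, 0.024479471147060394), (0.12907704710960388, 0.1571791172027588), 11.507685661315918)
roll 333 encl [0.5003 0.0107 0.029 ] zmed 0.0846 dist 0.5 rect ((0.5008495450019836, 0.01059332862496376), (0.054791409522295, 0.05263332650065422), 1.0973652601242065)
shaft 64 encl [0.4999 0.0104 0.0112] zmed 0.1009 dist 0.5 rect ((0.49989983439445496, 0.010365692898631096), (0.02094590663909912, 0.020894087851047516), 64.27721405029297)
reader 483 encl [0.437  0.1218 0.0388] zmed 0.0962 dist 0.454 rect ((0.4371645748615265, 0.12145933508872986), (0.06384807825088501, 0.04778580740094185), 29.400392532348633)
tin 346 encl [0.538  0.2895 0.0272] zmed 0.0708 dist 0.611 rect ((0.5384470820426941, 0.28991401195526123), (0.05124567449092865, 0.05184616893529892), 1.0674259662628174)
```

View pics/c1.png

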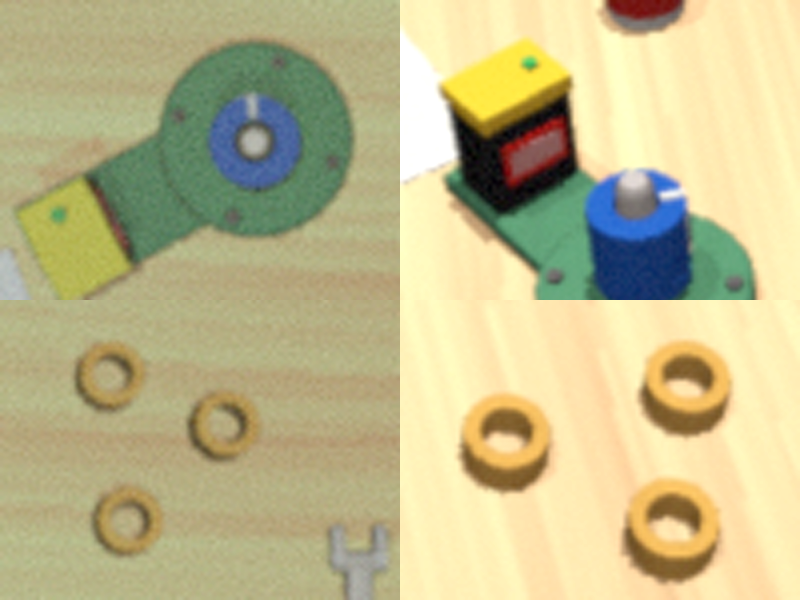

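The crop confirms three identical rings. Ring A at top (432,240) lies 0.675 m from the base, and the other two lie 0.76 m away, so A is the spacer. Sizes and heights match the description: ring top at 22 mm, roll top at 84 mm (still on the dogs), shaft top at 101 mm. The stripe points at roughly +x. Next I cross-check with the side camera and test the IK.

```bash
cat >> h.py <<'E'
def down(psi): return [np.cos(psi/2),np.sin(psi/2),0,0]   # tool z down, tool x at yaw psi
E
python3 - <<'E'
from h import *
for n,win in (("top",(328,285,20)),("side",(274,260,30))):
    im=cv2.imread(f"pics/{n}0.png").astype(int);P=cloud(n,np.load(f"pics/{n}0.npy"))
    x,y,r=win;S=np.s_[y-r:y+r,x-r:x+r];Q=P[S];I=im[S]
    m=(Q[...,2]>.079)&(Q[...,2]<.089)&(np.hypot(Q[...,0]-.5,Q[...,1]-.0105)<.031)
    c,rr=cv2.minEnclosingCircle(Q[m][:,:2].astype(np.float32))
    vv,uu=np.nonzero(m); b=I[m]; w=b.min(1)>.75*b.max(1)
    X=Q[m]; rad=np.hypot(X[:,0]-c[0],X[:,1]-c[1]); k=w&(rad>.016)
    s=X[k].mean(0) if k.any() else None
    ms=(Q[...,2]>.099); cs,_=cv2.minEnclosingCircle(Q[ms][:,:2].astype(np.float32))
    print(n,"roll",c,rr,"z",np.median(X[:,2]),"shaft",cs,_,ms.sum(),"stripe n",k.sum(),s,np.arctan2(s[1]-c[1],s[0]-c[0]) if s is not None else'')
P=cloud("side",np.load("pics/side0.npy"))
for nm,(x,y,r,lo,hi) in dict(A=(356,357,16,.018,.03),spare=(269,376,26,.046,.06),reader=(242,232,26,.09,.1)).items():
    Q=P[y-r:y+r,x-r:x+r].reshape(-1,3);Q=Q[(Q[:,2]>lo)&(Q[:,2]<hi)];print(nm,len(Q),cv2.minEnclosingCircle(Q[:,:2].astype(np.float32)),cv2.minAreaRect(Q[:,:2].astype(np.float32)),np.median(Q[:,2]))
for psi in np.arange(-3,3.2,.75):
    q=arm.ik([.5,.0105,.065],down(psi));print(round(psi,2),None if q is None else np.round(q,2))
q=arm.ik([.6227,-.261,.025],down(-.33));print(q)
E
```

```text
top roll (0.5001180768013, 0.0106327710673213) 0.02893107756972313 z 0.08460475231567653 shaft (0.5088220238685608, 0.005019776988774538) 0.01872863434255123 49 stripe n 18 [0.52363088 0.012336   0.08415277] 0.0723122646259457
side roll (0.5002737641334534, 0.011240446008741856) 0.029810301959514618 z 0.08424835541165981 shaft (0.4780689477920532, -0.3983539342880249) 0.4181509017944336 55 stripe n 24 [0.51355845 0.02363176 0.0848625 ] 0.7506183720290398
A 235 ((0.623662531375885, -0.25966691970825195), 0.022279728204011917) ((0.6233258843421936, -0.26020509004592896), (0.04181087389588356, 0.0420416034758091), 24.259187698364258) 0.021781494189583396
spare 514 ((0.4507034420967102, -0.26882174611091614), 0.029532330110669136) ((0.4507364332675934, -0.2688380777835846), (0.05715281143784523, 0.0560569129884243), 58.221981048583984) 0.0501326217270405
reader 403 ((0.43804946541786194, 0.12300103902816772), 0.04037928953766823) ((0.4380906820297241, 0.12337581813335419), (0.0653555616736412, 0.052446722984313965), 29.757524490356445) 0.09587474273302582
-3.0 [ 0.02 -0.02 -0.29  1.3   0.   -0.12]
-2.25 [ 0.02 -0.02 -0.29  1.3   0.   -0.87]
-1.5 [ 0.02 -0.02 -0.29  1.3   0.   -1.62]
-0.75 [ 0.02 -0.02 -0.29  1.3   0.   -2.37]
0.0 [ 0.02 -0.02 -0.29  1.3   0.   -3.12]
0.75 [ 0.02 -0.02 -0.29  1.3   0.    2.41]
1.5 [ 0.02 -0.02 -0.29  1.3   0.    1.66]
2.25 [ 0.02 -0.02 -0.29  1.3   0.    0.91]
3.0 [ 0.02 -0.02 -0.29  1.3   0.    0.16]
[-0.3968988   0.40866839  0.12566708  1.28779501  0.          3.07469385]
```

```bash
cat >> h.py <<'E'
C=np.array([.5002,.0108]); PSI0=.3
def st(tag=""):
    s=arm.get_state(); print(tag,"t%.2f"%s["time"],"pos",np.round(s["position"],4),"F",np.round(s["contact_force"],1),"T",np.round(s["ft_torque"],2),"gap%.3f gf%.0f"%(s["finger_gap"],s["gripper_force"])); return s
E
python3 - <<'E'
from h import *
arm.move_pose([*C,.16],down(PSI0)); st("above")
arm.move_straight([*C,.066]); st("at")
arm.set_gripper(0); st("grip")
arm.move_pose([*C,.066],down(PSI0+.5)); st("+.5")
arm.move_pose([*C,.066],down(PSI0+1.5)); st("+1.5")
p,d=arm.read_camera("side"); cv2.imwrite("pics/s1.png",cv2.resize(p[150:330,180:380,::-1],None,fx=3,fy=3))
E
```

```text
above t2.36 pos [0.5003 0.0101 0.1602] F [-0.6 -0.4  0.3] T [-0.04 -0.01  0.07] gap0.998 gf0
at t3.13 pos [0.5006 0.0107 0.0668] F [0.1 0.2 0.3] T [ 0.01 -0.01 -0.05] gap0.998 gf0
grip t3.52 pos [0.5008 0.0107 0.0674] F [-2.3 -0.7  6.2] T [-0.09  0.41  0.06] gap0.662 gf63
+.5 t4.07 pos [0.5012 0.0109 0.0675] F [0.2 0.8 7. ] T [ 0.09 -0.17  0.13] gap0.660 gf63
+1.5 t5.01 pos [0.5012 0.0111 0.067 ] F [3.9 1.6 5.3] T [ 0.82 -0.73 -0.07] gap0.653 gf63
```

View pics/s1.png

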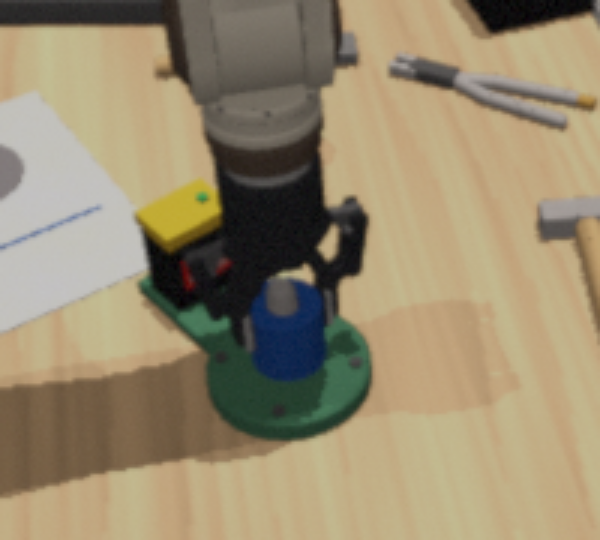

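The gripper holds the roll cleanly and the roll has turned with it: the stripe no longer faces right, and the patch side is now at the back towards the hammer. Next I sweep with a light downward preload and watch for the vertical force to collapse.

Run:
```python
from h import *
z=.0655; a=1.55
arm.move_pose([*C,z],down(PSI0+a)); f0=st("pre")["contact_force"][2]
while f0<12 and z>.064:
    z-=.0005; arm.move_pose([*C,z],down(PSI0+a)); f0=st("pre z%.4f"%z)["contact_force"][2]
while a<2.55:
    a+=.04; arm.move_pose([*C,z],down(PSI0+a)); s=arm.get_state(); f=s["contact_force"]
    print("%.2f"%a,np.round(f,1),np.round(s["ft_torque"],2),"z%.4f t%.2f"%(s["position"][2],s["time"]))
    if f[2]<.35*f0 or np.linalg.norm(f)>60: break
```

```text
pre t5.31 pos [0.5012 0.0112 0.0667] F [3.4 2.1 8.1] T [ 0.95 -0.48 -0.08] gap0.660 gf63
pre z0.0650 t5.56 pos [0.5013 0.0111 0.0666] F [ 1.3  1.4 11. ] T [ 0.86 -0.23 -0.05] gap0.665 gf64
pre z0.0645 t5.81 pos [0.5013 0.0111 0.0665] F [ 0.1  1.9 13.3] T [ 0.81  0.08 -0.07] gap0.666 gf64
1.59 [ 0.8  2.9 12.5] [ 1.03 -0.05  0.  ] z0.0664 t6.06
1.63 [ 1.4  2.1 11.1] [ 1.09 -0.07 -0.07] z0.0661 t6.31
1.67 [ 0.1 -0.  -4.9] [ 0.01 -0.05 -0.01] z0.0647 t6.56
```

The force collapsed at +1.67 rad and the arm now carries the roll's weight. Now I lower it onto the base while feeling.

Run:
```python
from h import *
z=.0645
q=down(PSI0+1.67)
while z>.0555:
    z-=.001; arm.move_straight([*C,z],feed=.02); s=arm.get_state(); f=s["contact_force"]
    print("%.4f"%z,np.round(f,1),np.round(s["ft_torque"],2),"z%.4f t%.2f"%(s["position"][2],s["time"]))
    if f[2]>12: break
```

```text
0.0635 [ 1.2  0.1 -6. ] [ 0.04 -0.24  0.01] z0.0626 t6.81
0.0625 [ 0.2  0.2 -5.4] [ 0.02 -0.05  0.  ] z0.0621 t7.06
0.0615 [ 0.1  0.2 -5.6] [ 0.01 -0.05 -0.03] z0.0613 t7.31
0.0605 [ 0.9 -0.1 -5. ] [0.08 0.02 0.02] z0.0604 t7.56
0.0595 [-0.5 -0.5 -3.5] [-0.09 -0.02 -0.04] z0.0597 t7.81
0.0585 [-4.1 -1.9  5.6] [-0.13  0.76  0.04] z0.0596 t8.06
0.0575 [-8.6 -0.8 13.8] [-0.17  1.64  0.02] z0.0595 t8.31
```

The roll stopped at 0.0596, down from 0.067 on the dogs, an 8 mm drop. Release, retreat towards the spacer and check.

Run:
```python
from h import *
arm.move_straight([*C,.0592],feed=.02)
arm.set_gripper(1.0); st("open")
arm.move_straight([*C,.16],feed=.2)
A=np.array([.6230,-.2604])
arm.move_pose([*A,.14],down(-.33)); st("over A")
p,d=arm.read_camera("side"); cv2.imwrite("pics/s2.png",cv2.resize(p[195:415,210:420,::-1],None,fx=2.7,fy=2.7))
p,d2=arm.read_camera("top"); cv2.imwrite("pics/t2.png",p[:,:,::-1])
for n,dd,(x,y,r) in(("side",d,(274,260,30)),("top",d2,(328,285,18))):
    Q=cloud(n,dd)[y-r:y+r,x-r:x+r].reshape(-1,3);Q=Q[(Q[:,2]>.068)&(Q[:,2]<.09)&(np.hypot(Q[:,0]-.5,Q[:,1]-.0108)<.031)]
    print(n,len(Q),np.median(Q[:,2]),cv2.minEnclosingCircle(Q[Q[:,2]>.072][:,:2].astype(np.float32)))
```

```text
open t8.96 pos [0.5003 0.0108 0.0592] F [0.5 0.7 0. ] T [0.04 0.03 0.  ] gap0.999 gf0
over A t11.26 pos [ 0.6229 -0.2599  0.1396] F [-0.1  0.5  0.4] T [-0.04 -0.    0.01] gap1.000 gf0
side 342 0.07619393494597118 ((0.5014041662216187, 0.010557159781455994), 0.030039256438612938)
top 330 0.0766806146271295 ((0.500575602054596, 0.009401344694197178), 0.02855941839516163)
```

View pics/s2.png

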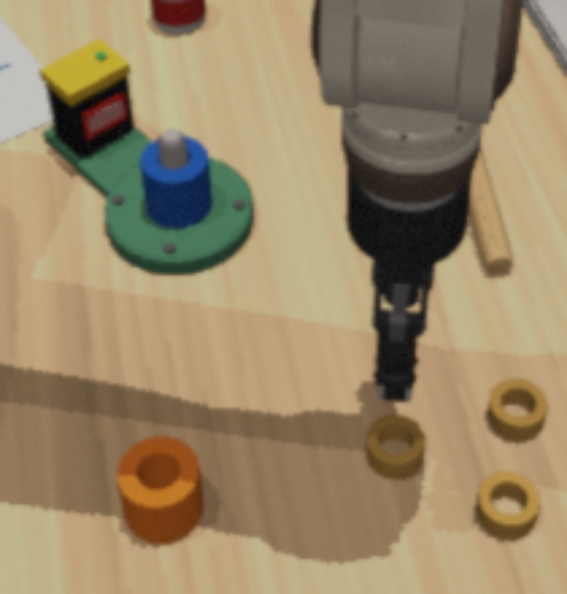

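The roll sits home: its top is now at 76 mm and the stripe faces the reader. The gripper is above ring A at crop (395,447), with the other two rings clear of the fingers. I half-close in the air, then descend and feel for the bench.

Run:
```python
from h import *
A=np.array([.6230,-.2604])
arm.set_gripper(.65); st("half")
arm.move_straight([*A,.036],feed=.15); s=st("z36")
z=.036
while z>.0235:
    z-=.002; arm.move_straight([*A,z],feed=.04); f=arm.get_state()["contact_force"]; print("%.4f"%z,np.round(f,1))
    if f[2]>4: z+=.003; arm.move_straight([*A,z],feed=.04); break
p,d=arm.read_camera("side"); cv2.imwrite("pics/s3.png",cv2.resize(p[280:400,290:430,::-1],None,fx=4,fy=4))
arm.pause(.05); st("ready")
```

```text
half t11.77 pos [ 0.623  -0.2603  0.1401] F [ 0.4 -0.2  0.1] T [-0.04 -0.03  0.02] gap0.647 gf0
z36 t12.61 pos [ 0.6235 -0.2606  0.0371] F [-0.8 -0.2 -0.2] T [0.03 0.01 0.01] gap0.650 gf0
0.0340 [-0.2 -0.   0.3]
0.0320 [ 0.1 -0.7 -0.5]
0.0300 [0.6 0.  1. ]
0.0280 [ 0.6 -0.2  0. ]
0.0260 [ 0.4  0.6 -0. ]
0.0240 [0.3 1.2 0. ]
0.0220 [-0.4 -0.1  0.2]
ready t14.46 pos [ 0.623  -0.2604  0.022 ] F [ 0.5 -0.2 -0. ] T [-0.    0.01  0.01] gap0.642 gf0
```

View pics/s3.png

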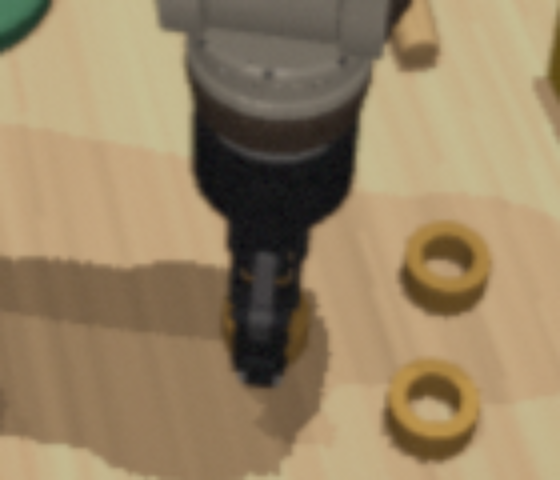

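The fingers straddle ring A and nothing touches. Grip, lift and carry.

Run:
```python
from h import *
A=np.array([.6230,-.2604]); S=np.array([.5004,.0107])
arm.move_straight([*A,.024],feed=.05)
arm.set_gripper(0); s=st("grip")
if .40<s["finger_gap"]<.62:
    arm.move_straight([*A,.17],feed=.15); st("lift")
    arm.move_pose([*S,.17],down(1.97)); st("above")
    arm.move_straight([*S,.136],feed=.1); arm.pause(.2); st("136")
    p,d=arm.read_camera("side"); cv2.imwrite("pics/s4.png",cv2.resize(p[150:330,180:380,::-1],None,fx=3,fy=3))
```

```text
grip t14.97 pos [ 0.6233 -0.2605  0.0246] F [-1.3  0.3  4.4] T [0.07 0.06 0.02] gap0.485 gf61
lift t16.10 pos [ 0.6226 -0.2603  0.1687] F [-0.3 -0.3 -1.6] T [-0.03  0.02 -0.01] gap0.486 gf61
above t17.75 pos [0.5006 0.0104 0.1699] F [ 0.4  0.3 -1.5] T [ 0.01 -0.02  0.01] gap0.485 gf61
136 t18.44 pos [0.5007 0.0107 0.1367] F [-0.3 -0.8 -2.2] T [ 0.03  0.   -0.04] gap0.481 gf61
```

View pics/s4.png

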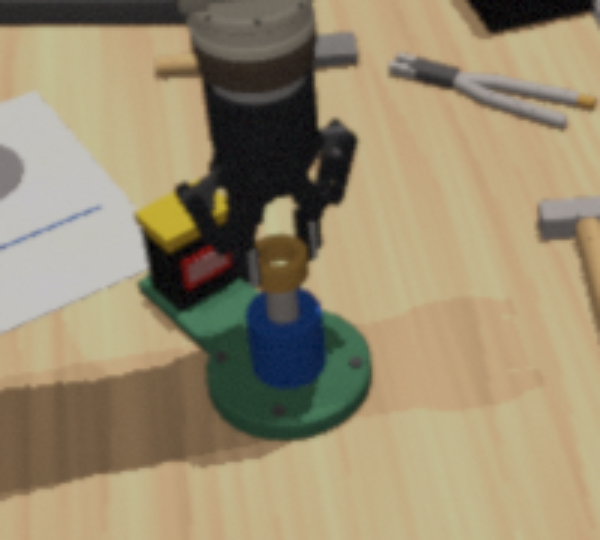

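The ring is level and centred above the shaft, at crop (280,262). Next I lower it with force feedback.

Run:
```python
from h import *
S=np.array([.5004,.0107]); z=.136
while z>.0985:
    z-=.003 if z>.105 else .0015
    arm.move_straight([*S,z],feed=.03); s=arm.get_state(); f=s["contact_force"]
    print("%.4f"%z,np.round(f,1),np.round(s["position"],4),"t%.2f"%s["time"])
    if abs(f[:2]).max()>3: S=S+np.clip(f[:2]*1e-4,-.0006,.0006)
    if f[2]>10: break
```

```text
0.1330 [-0.4  0.6 -1.4] [0.5003 0.0107 0.1328] t18.74
0.1300 [-0.8 -0.6 -1.4] [0.5002 0.0107 0.1297] t18.99
0.1270 [ 1.2 -0.4 -1.4] [0.5003 0.0107 0.1267] t19.24
0.1240 [-0.8  0.2 -1.8] [0.5003 0.0107 0.1238] t19.49
0.1210 [ 0.2 -0.3 -1.6] [0.5003 0.0107 0.1207] t19.74
0.1180 [-0.1  0.6 -1.5] [0.5003 0.0107 0.1178] t19.99
0.1150 [-0.3  0.2 -1. ] [0.5003 0.0107 0.1147] t20.24
0.1120 [-0.5 -0.2 -1.3] [0.5003 0.0107 0.1118] t20.49
0.1090 [ 0.6 -0.5 -1.8] [0.5003 0.0107 0.1088] t20.74
0.1060 [ 0.3  0.3 -1.1] [0.5003 0.0107 0.1058] t20.99
0.1030 [ 0.3 -0.1 -1.2] [0.5003 0.0107 0.1028] t21.24
0.1015 [-0.2 -0.3 -1.8] [0.5003 0.0107 0.1014] t21.49
0.1000 [-1.6 -0.3  4.3] [0.5006 0.0107 0.1006] t21.74
0.0985 [-6.2  0.7 15.6] [0.5007 0.0107 0.1005] t21.99
```

It slid down freely and met the roll at TCP z = 0.1006, exactly where expected. Release, retreat and check.

Run:
```python
from h import *
S=np.array([.5004,.0107])
arm.move_straight([*S,.1002],feed=.03)
arm.set_gripper(1.0); st("open")
arm.move_straight([*S,.2],feed=.15)
arm.move_pose([.3,-.4,.25],down(.6)); arm.pause(.3); st("away")
p,d=arm.read_camera("side"); q,d2=arm.read_camera("top")
f=lambda im,x,y,w,h,k:cv2.resize(im[y:y+h,x:x+w,::-1],None,fx=k,fy=k,interpolation=cv2.INTER_CUBIC)
cv2.imwrite("pics/end.png",np.hstack([f(p,220,195,100,110,4),f(q,265,240,100,110,4)]))
for n,dd,(x,y,r) in(("side",d,(274,255,32)),("top",d2,(328,285,18))):
    Q=cloud(n,dd)[y-r:y+r,x-r:x+r].reshape(-1,3);Q=Q[np.hypot(Q[:,0]-.5004,Q[:,1]-.0107)<.031]
    for lo,hi in((.071,.083),(.093,.1005)):
        k=Q[(Q[:,2]>lo)&(Q[:,2]<hi)]; print(n,len(k),np.median(k[:,2]),cv2.minEnclosingCircle(k[:,:2].astype(np.float32)))
# others unmoved? compare top depth
P0=cloud("top",np.load("pics/top0.npy"));P1=cloud("top",d2)
for nm,(x,y,r,lo,hi) in dict(B=(427,204,13,.015,.03),C=(456,216,13,.015,.03),spare=(437,307,16,.042,.06),tin=(222,268,18,.06,.08)).items():
    for P in(P0,P1):
        Q=P[y-r:y+r,x-r:x+r].reshape(-1,3);Q=Q[(Q[:,2]>lo)&(Q[:,2]<hi)];print(nm,np.round(cv2.minEnclosingCircle(Q[:,:2].astype(np.float32))[0],4),end=" ")
```

```text
open t22.75 pos [0.5004 0.0107 0.1001] F [ 0.5 -0.1 -0.5] T [ 0.03 -0.01  0.01] gap1.002 gf0
away t25.55 pos [ 0.3004 -0.3997  0.2499] F [-0.2  0.   0.4] T [-0.03 -0.    0.  ] gap1.001 gf0
side 186 0.07639435624161836 ((0.501210629940033, 0.010386827401816845), 0.02958046644926071)
side 186 0.09797129476388894 ((0.5010969638824463, 0.011938495561480522), 0.0231531523168087)
top 161 0.07637201845287424 ((0.5005572438240051, 0.00929537694901228), 0.02868824079632759)
top 168 0.09818187033797914 ((0.5000869631767273, 0.010532249696552753), 0.021750543266534805)
B [ 0.7202 -0.2493] B [ 0.72   -0.2494] C [ 0.6883 -0.325 ] C [ 0.6889 -0.3258] spare [ 0.4496 -0.2698] spare [ 0.4491 -0.2699] tin [0.538  0.2895] tin [0.5375 0.2891]
```

View pics/end.png

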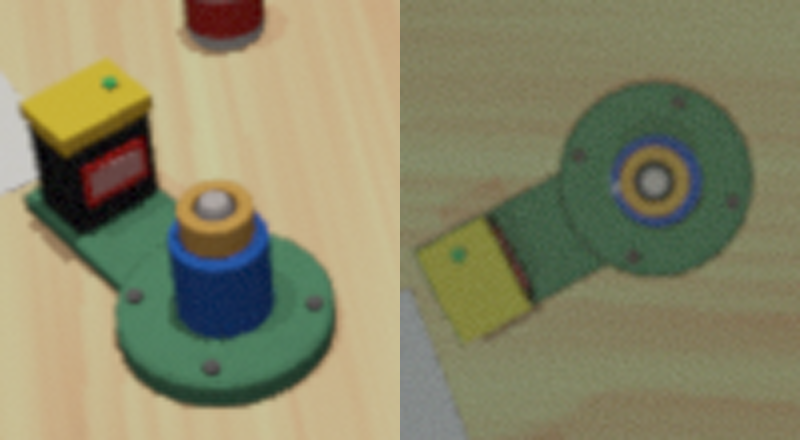

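The spacer sits flat: its top is at 98 mm on the roll's 76 mm top. The stripe at crop (615,186) points towards the reader side, and the bystanders measured (both other rings, spare roll, tin) have not moved. Handing in.

```bash
python3 -c "
from cell import arm
print(arm.job_done())"
```

```text
the job is handed in; nothing more can be done
None
```

The roll dropped home with its patch towards the reader, the nearest brass spacer sits flat on top of it, the gripper is clear, and the job was handed in after about 26 s of the 58 s allowed; the verdict was not reported back.

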